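Square-check the corner of a power-supply case

TASK

Pick the orange-handled steel square up off the bench and, keeping hold of it, press its two inner edges against the power-supply case at the corner where the blue front panel meets the bare aluminium side panel, both edges flush on their panels at once. Then let go of the square and leave it lying flat on the bench, fitted round that corner, so the joint can be inspected for gaps.

Things in the scene. Friction and masses are not known exactly. Their poses are not given: they have to be found in the camera images.
- square_grip (a point): Centre of the orange handle (36 x 16 mm, grip across the 16; 8 to 64 mm up) on the elbow of a loose flat steel L, 0.25 kg; 36 mm above its underside. x: bisector of the L, from handle to the open side (handle 36 along x, 16 along y); z up. Legs 8 mm thick, 22 wide; inner edges meet square at the inner corner, 28 mm along +x from here, and run 75 mm at +45 and -45 degrees to x.
- case_corner (a point): Checked outer corner, at bench level, of the smooth, rigid open-topped case, fixed (180 x 140 x 50 mm high). x: horizontal bisector into the case; z up. From here the blue front panel's outer face runs at -45 degrees to x, the aluminium side panel's at +45. When fitted, the square's inner corner is here, both x axes agree and the handle centre is 28 mm out along -x.
- front_panel: Blue front panel of the case, upright, 140 mm long, 50 high, 3 thick, with a blue lip 16 mm wide along its top. Origin and axes as case_corner; push towards +45 degrees from x to press on it.
- side_panel: Bare aluminium side panel that meets the blue one, upright, 180 mm long, 50 high, 3 thick. Origin and axes as case_corner; push towards -45 degrees from x to press on it.
There are look-alikes about, which are no part of the job. What is shaped like the part that bears square_grip but turquoise is not meant.

How it is judged:
By the outcome, as a careful person would: the job done as asked, in the order asked, and still so for the second after the job is handed in, with the robot touching nothing.
It also fails if it takes over 35 s, if anything falls off the work surface, if the arm or the gripper's body presses on something with over 40 N, if the wrist force passes 120 N, or if a joint passes its speed limit or range.

ROBOT

A 6-joint arm with a two-finger parallel gripper is mounted at the origin on the work surface. World frame = base frame: x ahead of the robot, y to its left, z up, the work surface at z = 0. Lengths are in m, angles in rad, forces in N, time in s.
With the tool pointing down it reaches from about 0.35 to 0.725 m from the base axis. Payload 6 kg.
Tool frame: the origin (TCP) lies at the very end of the fingers, on their centre line; the grasp point (between the pads) lies 19 mm behind it (bot.grasp_offset is the distance from the TCP to the grasp point, in m); z points along the fingers, y is the line along which they close (so a half turn about z gives the same grasp; the last joint's range is limited). The gripper opens to 85 mm and grips with 20 to 120 N. Pads are 22 mm wide; open, the fingers measure 114 mm over their backs; the gripper's body (76 mm by 85 mm) begins 54 mm behind the grasp point. The pads swing forward as they close: fully open they stand 13 mm farther back than shut.
Start: joints at [1.55, 0.04, 0.085, 0, -1.615, -0.334], TCP at [0.208, 0.563, 0.231] pointing down, gripper open.
Joint ranges: [-2.56, 2.56], [-1.29, 2.01], [-1.08, 1.49], [-3.29, 1.98], [-2.81, -0.18], [-2.99, 2.99]. Speed limits (rad/s): [2.57, 2.57, 3.01, 3.14, 3.14, 3.14].

INTERFACE

Orientations are given as a 3x3 rotation matrix whose columns are the frame's x, y, z axes.
In Python, from rig import bot, optics gives the robot as it stands.
- The arm moves only by the shell command python3 -m handwheel 'ROWS' [FORCE]. ROWS is JSON, a list that holds one entry, the list of rows, each a list of 7 numbers: the turn, a rotation vector about the tool's x, y, z in rad, then the shift along the tool's x, y, z in m, then the closure, from -1 (fully open) to 1 (shut), so that 0 is half open. In form: [[[rx, ry, rz, x, y, z, fingers], ...]]. A call has 1 to 20 rows; each row shifts and turns the commanded pose from where the row before left it, along the tool's axes as they then stand; what a row does not reach is not made up. A row lasts 1/10 s, in which the tool goes at most 50 mm and 8.59 degrees, less where a joint would pass 70% of its speed; a pose out of reach is approached as far as the arm can. A call is refused whole if a number of a shift passes 0.05 or a number of a turn 0.15, either way. A call with a gripper value outside its range is refused whole. The fingers move at their own pace and stop on an object; FORCE is the grip in N (left out, the last holds). Time passes only in rows, so rows that do not move let the fingers close. It gives the time, the measured TCP pose, the force, the opening and the grip force at its end, in the units of the state.
- bot.read_state(): the state, without advancing time (a new reading comes with each control period).
- optics.get_image(name): name is "scene" or "top"; returns (picture, depth): 400x640x3 uint8, red, green, blue; 400x640 float32, m along the optical axis (not along the pixel's ray), 0 where there is no reading.
- optics.camera_model(name): a dict with "K" (3x3 intrinsics, pixels), "world_to_cam" (4x4, takes a point from world to camera coordinates). Camera axes: x right, y down, z forward; pixel columns grow to the right and rows downward; lengths in m; the calibration is good to about 2 mm. A picture is of the moment at which its call begins. camera_model takes no time and is no camera call.
- bot.hand_in(): hands the job in; it is judged then, once.
The state is a dict: "clock": time; "joints": joint angles; "joint_velocities": joint speeds; "effort": joint torques, N m; "tcp_pos": TCP position; "orientation": TCP orientation; "ft_force": force on the tool from outside, world axes, zero at the start; "ft_torque": the same for the moment, N m; "width": finger opening in m; "grip_force": force on a finger pad.
Only numpy, scipy, OpenCV 4.12 (cv2) and the standard library are available. Lean on these libraries where they do the work, as an engineer would, in place of code of your own. Each camera call takes 0.05 s, during which the arm holds its last target. There are 200 camera calls.

## Working session

There is one attempt and no reset: what is moved stays moved. The work goes in short steps, Python scripts to look and compute and a shell command to move; the robot and the scene stay as the last step left them, time stands still between calls to the robot, and variables do not carry over. Pictures are saved under pics/ and viewed, at most 10 in all, crops included, and the job is handed in when it is done.

```bash
mkdir -p pics
cat > h.py <<'E'
import numpy as np, cv2
from rig import bot, optics
def grab(n):
    im,d=optics.get_image(n); return im,d,optics.camera_model(n)
def ray(c,uv,z):
    K=c["K"];T=np.array(c["world_to_cam"]);R=T[:3,:3];t=T[:3,3]
    o=-R.T@t; d=R.T@np.linalg.inv(K)@np.array([uv[0],uv[1],1.])
    return o+d*(z-o[2])/d[2]
def proj(c,p):
    T=np.array(c["world_to_cam"]);q=np.array(c["K"])@(T[:3,:3]@np.array(p)+T[:3,3]); return q[:2]/q[2]
def cloud(c,d):
    K=np.array(c["K"]);T=np.array(c["world_to_cam"])
    v,u=np.mgrid[:400,:640]; P=np.stack([(u-K[0,2])/K[0,0]*d,(v-K[1,2])/K[1,1]*d,d],-1)
    return (P-T[:3,3])@T[:3,:3]
E
python3 - <<'E'
from h import *
ims=[]
for n in("scene","top"):
    im,d,c=grab(n); ims.append(im); np.savez(n+".npz",im=im,d=d)
    T=np.array(c["world_to_cam"]); print(n,-T[:3,:3].T@T[:3,3],T[2,:3],c["K"][0][0]); cv2.imwrite(f"pics/{n}0.png",im[...,::-1])
s=bot.read_state();print(s["clock"],s["tcp_pos"],s["orientation"],s["width"])
E
```

```text
scene [0.87399262 0.52436928 0.42503648] [-0.58283318 -0.60335814 -0.5443018 ] 369.06793762568117
top [0.34144433 0.14341977 0.81575073] [ 0.18354194  0.0113476  -0.98294638] 496.9413523268337
0.1 [0.20827057 0.56237982 0.2303753 ] [[ 9.37727232e-01 -3.47372196e-01 -4.41396164e-04]
 [-3.47372458e-01 -9.37726009e-01 -1.51876707e-03]
 [ 1.13668788e-04  1.57751811e-03 -9.99998749e-01]] 0.08536932877900735
```

View pics/scene0.png

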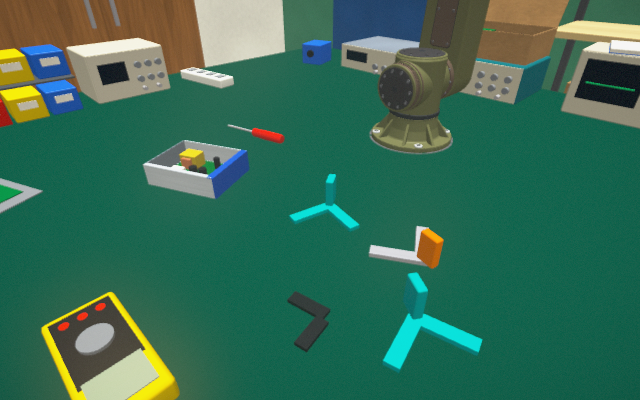

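View pics/top0.png

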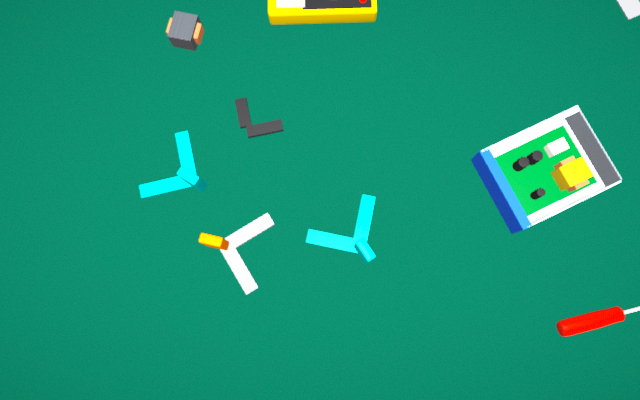

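The pictures show these candidates, with top-view pixels:
- The orange-handled steel L is at (225,243), or scene (430,248). This is the one wanted.
- The turquoise Ls are at (188,178) and (360,243). I reject both by colour.
- The black L at (255,120) has no handle, so I reject it too.

The case's blue panel runs from (475,158) to (520,232). Seen from above, blue must lie at -45° and the side panel at +45°, so the corner is the upper-left one at about (475,158).

Run:
```python
from h import *
S=np.load("top.npz");im,d=S["im"],S["d"];c=optics.camera_model("top")
P=cloud(c,d);hsv=cv2.cvtColor(im,cv2.COLOR_RGB2HSV)
H,Sa,V=[hsv[...,i].astype(int) for i in range(3)]
org=(H>5)&(H<28)&(Sa>150)&(V>120); org[:200]=0;org[270:]=0;org[:,:180]=0;org[:,260:]=0
print("orange n",org.sum(),"z",np.percentile(P[org][:,2],[5,50,95]))
t=org&(P[...,2]>.058); uv=np.argwhere(t)[:,::-1]
r=cv2.minAreaRect(np.array([ray(c,p,.064)[:2]*1000 for p in uv],np.float32)); print("handle top",r)
w=(Sa<60)&(V>150); w[:200]=0;w[310:]=0;w[:,:200]=0;w[:,290:]=0
uv=np.argwhere(w)[:,::-1]; L=np.array([ray(c,p,.008)[:2]*1000 for p in uv],np.float32)
hull=cv2.convexHull(L); ap=cv2.approxPolyDP(cv2.findContours(w.astype(np.uint8),0,1)[0][0],3,True)[:,0]
print("L poly",[(tuple(p),np.round(ray(c,p,.008)[:2]*1000,1)) for p in ap])
b=(H>100)&(H<125)&(Sa>120); b[:140]=0;b[240:]=0;b[:,:460]=0;b[:,540:]=0
print("blue z",np.percentile(P[b][:,2],[5,25,50,75,95]))
t=b&(P[...,2]>.046);uv=np.argwhere(t)[:,::-1]
r=cv2.minAreaRect(np.array([ray(c,p,.05)[:2]*1000 for p in uv],np.float32)); print("lip",r,cv2.boxPoints(r).round(1).tolist())
a=im[85:250,440:635];e=im[190:310,180:300]
cv2.imwrite("pics/crop.png",np.hstack([cv2.resize(a,None,fx=2.4,fy=2.4,interpolation=0),cv2.resize(e,(330,396),interpolation=0)])[...,::-1])
```

```text
orange n 153 z [0.00121452 0.05128083 0.06510444]
handle top ((431.5887451171875, 321.07177734375), (36.33845138549805, 15.474655151367188), 76.61359405517578)
L poly [((np.int32(267), np.int32(213)), array([481.2, 242.6])), ((np.int32(224), np.int32(238)), array([440.3, 312.6])), ((np.int32(229), np.int32(246)), array([427.1, 304. ])), ((np.int32(220), np.int32(249)), array([422.3, 318.6])), ((np.int32(246), np.int32(294)), array([349.7, 274.5])), ((np.int32(257), np.int32(285)), array([363.8, 257.1])), ((np.int32(235), np.int32(248)), array([423.7, 294.1])), ((np.int32(273), np.int32(224)), array([462.8, 232.5]))]
blue z [0.00283028 0.01736857 0.03462148 0.04886829 0.05163688]
lip ((507.970947265625, -127.00350952148438), (139.4112548828125, 33.97203826904297), 25.194278717041016) [[437.70001220703125, -141.3000030517578], [452.1000061035156, -172.0], [578.2999877929688, -112.69999694824219], [563.7999877929688, -82.0]]
```

View pics/crop.png

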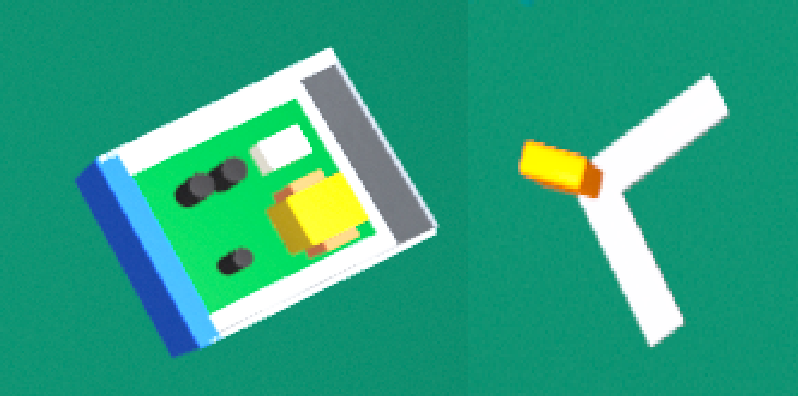

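The crop confirms the orange-handled steel L and the case, with its blue panel at left. The case corner is at about pixel (482,152) on the top and (472,161) at the base. Next I'll refine the corner.

Run:
```python
from h import *
for n in("top","scene"):
    S=np.load(n+".npz");im,d=S["im"],S["d"];c=optics.camera_model(n)
    hsv=cv2.cvtColor(im,cv2.COLOR_RGB2HSV);H,Sa,V=[hsv[...,i].astype(int) for i in range(3)]
    b=(H>98)&(H<125)&(Sa>120)
    k=np.zeros_like(b)
    if n=="top":k[140:240,460:540]=1
    else:k[140:200,200:255]=1
    b&=k
    if n=="top":
        print("V",np.percentile(V[b],[10,40,60,90]))
        lip=b&(V>210);face=b&(V<=210)
        r=cv2.minAreaRect(np.array([ray(c,p,.05)[:2]*1000 for p in np.argwhere(lip)[:,::-1]],np.float32));print("lip",r,cv2.boxPoints(r).round(1).tolist())
        # face bottom edge: leftmost face px per row at z=0
        q=[];t=[]
        for v in range(168,228):
            u=np.where(face[v])[0]
            if len(u): q.append(ray(c,(u[0]-.5,v),0)[:2]*1000)
            u=np.where(lip[v])[0]
            if len(u): t.append(ray(c,(u[0]-.5,v),.05)[:2]*1000)
        for nm,a in(("bottom",q),("topedge",t)):
            l=cv2.fitLine(np.array(a,np.float32),cv2.DIST_HUBER,0,.01,.01).ravel();print(nm,l,np.degrees(np.arctan2(l[1],l[0])))
    # side panel: outer top edge against green bench
    if n=="top":
        w=(Sa<60)&(V>130);q=[]
        for u in range(490,575):
            v=np.where(w[100:180,u])[0]
            if len(v): q.append(ray(c,(u,100+v[0]-.5),.05)[:2]*1000)
        l=cv2.fitLine(np.array(q,np.float32),cv2.DIST_HUBER,0,.01,.01).ravel();print("side",l,np.degrees(np.arctan2(l[1],l[0])))
    else:
        ct=max(cv2.findContours(b.astype(np.uint8),0,1)[0],key=cv2.contourArea)
        ap=cv2.approxPolyDP(ct,2.5,True)[:,0]
        for p in ap: print("scene",p,ray(c,p,0)[:2].round(4)*1000,ray(c,p,.05)[:2].round(4)*1000)
        o=(H>5)&(H<22)&(Sa>170);o[:220]=0;o[275:]=0;o[:,:400]=0;o[:,460:]=0
        ct=max(cv2.findContours(o.astype(np.uint8),0,1)[0],key=cv2.contourArea)
        for p in cv2.approxPolyDP(ct,2,True)[:,0]: print("hand",p,ray(c,p,.064)[:2].round(4)*1000)
```

```text
V [169. 171. 255. 255.]
lip ((511.3133544921875, -135.69937133789062), (140.74459838867188, 16.47266387939453), 25.071334838867188) [[444.1000061035156, -158.10000610351562], [451.1000061035156, -173.0], [578.5, -113.30000305175781], [571.5999755859375, -98.4000015258789]]
bottom [ 9.0606672e-01  4.2313489e-01  5.0577496e+02 -1.3056384e+02] 25.032665
topedge [ 9.0619814e-01  4.2285329e-01  4.9551767e+02 -1.3397624e+02] 25.01486
side [ 4.2340723e-01 -9.0593946e-01  6.1346167e+02 -1.8741161e+02] -64.95011
scene [246 150] [ 389.5 -253.2] [ 446.5 -161.7]
scene [241 149] [ 395.4 -267.8] [ 451.7 -174.6]
scene [208 175] [ 532.  -203.3] [ 572.2 -117.7]
scene [213 182] [ 540.8 -166.1] [580.  -84.9]
scene [215 198] [ 573.2 -103.5] [608.5 -29.7]
scene [248 170] [ 450.6 -157.2] [500.4 -77. ]
hand [426 229] [427.3 308.1]
hand [421 232] [439.6 306.8]
hand [417 256] [492.  333.8]
hand [433 267] [495.7 362.1]
hand [437 264] [486.3 362.8]
hand [443 240] [432.7 341.3]
```

```bash
python3 -m handwheel '[[[0,0,0,0.0366,0.0186,0,-0.3],[0,0,0,0.0366,0.0186,0,-0.3],[0,0,0,0.0366,0.0186,0,-0.3],[0,0,0,0.0366,0.0186,0,-0.3],[0,0,0,0.0366,0.0186,0,-0.3],[0,0,0,0.0366,0.0186,0,-0.3],[0,0,0,0.0366,0.0186,0,-0.3],[0,0,0,0.0366,0.0186,0,-0.3],[0,0,0.1447,0,0,0,-0.3],[0,0,0.1447,0,0,0,-0.3],[0,0,0.1447,0,0,0,-0.3],[0,0,0.1447,0,0,0,-0.3],[0,0,0.1447,0,0,0,-0.3],[0,0,0.1447,0,0,0,-0.3],[0,0,0.1447,0,0,0,-0.3],[0,0,0.1447,0,0,0,-0.3],[0,0,0.1447,0,0,0,-0.3],[0,0,0.1447,0,0,0,-0.3],[0,0,0,0,0,0.03,-0.3],[0,0,0,0,0,0.03,-0.3]]]' 30
cat > st.py <<'E'
from h import *
s=bot.read_state();R=np.array(s["orientation"])
print("t",s["clock"],"tcp",np.round(np.array(s["tcp_pos"])*1000,1),"ty",np.degrees(np.arctan2(R[1,1],R[0,1])).round(2),"z",R[:,2].round(4),"F",np.round(s["ft_force"],1),"w",s["width"],s["grip_force"])
for i in(0,1): print("tool axis",i,R[:,i].round(3))
E
python3 st.py
python3 - <<'E'
from h import *
a,_,_=grab("top");b,_,_=grab("scene")
cv2.imwrite("pics/b.png",np.hstack([cv2.resize(a[150:350,150:350],(400,400)),cv2.resize(b[180:380,300:500],(400,400))])[...,::-1])
E
```

```text
clock: 2.1
tcp_pos: [0.4314, 0.3217, 0.1709]
orientation: [[-0.229, -0.973, 0.001], [-0.973, 0.229, 0.001], [-0.001, -0.0, -1.0]]
ft_force: [0.4, -0.3, -0.1]
width: 0.0557
grip_force: 0.0
t 2.1 tcp [431.4 321.7 170.9] ty 166.75 z [ 7.0e-04  1.4e-03 -1.0e+00] F [ 0.4 -0.3 -0.1] w 0.05573721061575862 0.0
tool axis 0 [-0.229 -0.973 -0.001]
tool axis 1 [-0.973  0.229 -0.   ]
```

View pics/b.png

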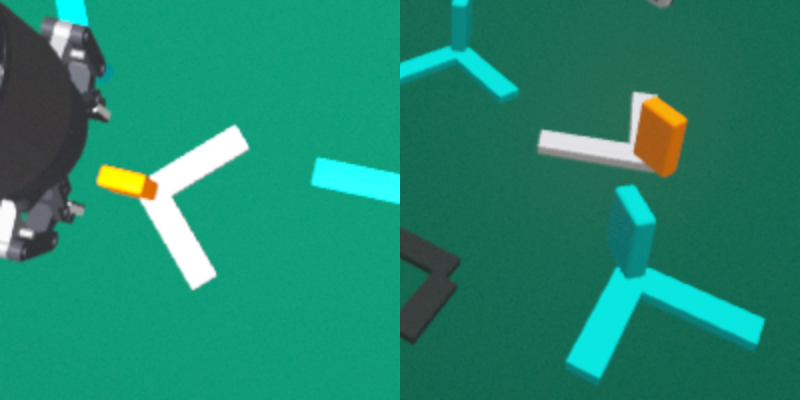

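The square is where I measured it, and the fingers are above it with the tips showing at scene (430,180). I'll descend and grip.

```bash
python3 -m handwheel '[[[0,0,0,0,0,0.04,-0.3],[0,0,0,0,0,0.04,-0.3],[0,0,0,0,0,0.04,-0.3],[0,0,0,0,0,0.024,-0.3],[0,0,0,0,0,0.01,-0.3],[0,0,0,0,0,0,-0.3],[0,0,0,0,0,0,1],[0,0,0,0,0,0,1],[0,0,0,0,0,0,1],[0,0,0,0,0,0,1],[0,0,0,0,0,0,1],[0,0,0,0,0,0,1]]]' 60; python3 st.py
```

```text
clock: 3.4
tcp_pos: [0.4321, 0.3223, 0.0192]
orientation: [[-0.229, -0.974, 0.002], [-0.974, 0.229, 0.002], [-0.003, -0.002, -1.0]]
ft_force: [-0.9, 0.1, 6.4]
width: 0.0155
grip_force: 59.5
t 3.4 tcp [432.1 322.3  19.2] ty 166.79 z [ 0.0023  0.0022 -1.    ] F [-0.9  0.1  6.4] w 0.0155324220255127 59.47829782962799
tool axis 0 [-0.229 -0.974 -0.003]
tool axis 1 [-0.974  0.229 -0.002]
```

```bash
python3 -m handwheel '[[[0,0,0,0,0,-0.01,1],[0,0,0,0,0,-0.03,1],[0,0,0,0,0,-0.03,1],[0,0,0,0,0,-0.02,1],[0,0,0.118,0,0,0,1],[0,0,0,0.029,-0.0275,0,1],[0,0,0,0.029,-0.0275,0,1],[0,0,0,0.029,-0.0275,0,1],[0,0,0,0.029,-0.0275,0,1],[0,0,0,0.029,-0.0275,0,1],[0,0,0,0.029,-0.0275,0,1],[0,0,0,0.029,-0.0275,0,1],[0,0,0,0.029,-0.0275,0,1],[0,0,0,0.029,-0.0275,0,1],[0,0,0,0.029,-0.0275,0,1],[0,0,0,0,0,0,1],[0,0,0,0,0,0,1]]]' 60; python3 st.py;  python3 - <<'E'
from h import *
a,_,_=grab("top");b,_,_=grab("scene")
cv2.imwrite("pics/c.png",np.hstack([cv2.resize(a[70:270,400:600],(400,400)),cv2.resize(b[80:280,100:300],(400,400))])[...,::-1])
E
```

```text
clock: 5.1
tcp_pos: [0.5899, -0.0461, 0.1064]
orientation: [[-0.344, -0.939, -0.002], [-0.939, 0.344, 0.0], [0.001, 0.002, -1.0]]
ft_force: [-1.3, -0.4, -2.9]
width: 0.0151
grip_force: 59.6
t 5.1 tcp [589.9 -46.1 106.4] ty 159.87 z [-0.0023  0.     -1.    ] F [-1.3 -0.4 -2.9] w 0.015145388113272337 59.6219801902771
tool axis 0 [-0.344 -0.939  0.001]
tool axis 1 [-0.939  0.344  0.002]
```

View pics/c.png

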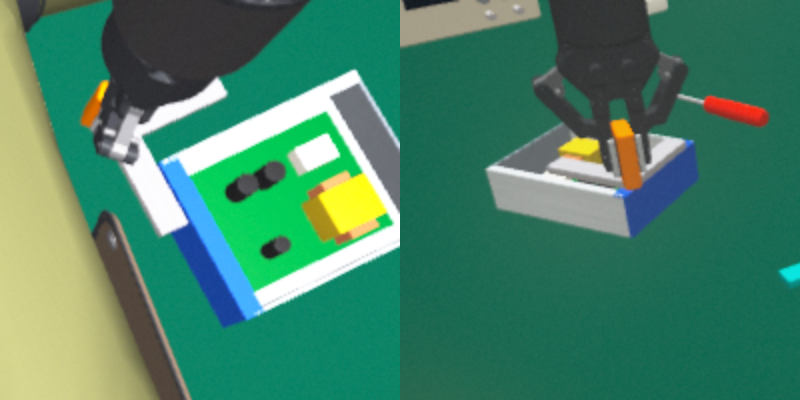

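The square is held above the bench with about 28 mm of standoff from the corner, its inner corner at about top (472,137) and the case corner at (482,152). I'll lower it and measure the gaps.

```bash
python3 -m handwheel '[[[0,0,0,0,0,0.03,1],[0,0,0,0,0,0.03,1],[0,0,0,0,0,0.015,1],[0,0,0,0,0,0.01,1],[0,0,0,0,0,0,1],[0,0,0,0,0,0,1]]]' 60; python3 st.py;  python3 - <<'E'
from h import *
a,da,_=grab("top");b,db,_=grab("scene");np.savez("top1.npz",im=a,d=da);np.savez("scene1.npz",im=b,d=db)
cv2.imwrite("pics/d.png",np.hstack([cv2.resize(a[100:200,420:520],(400,400)),cv2.resize(b[120:220,160:260],(400,400))])[...,::-1])
E
```

```text
clock: 5.8
tcp_pos: [0.5913, -0.045, 0.0237]
orientation: [[-0.341, -0.94, 0.002], [-0.94, 0.341, -0.0], [-0.0, -0.002, -1.0]]
ft_force: [0.6, -0.3, -3.4]
width: 0.0153
grip_force: 59.5
t 5.8 tcp [591.3 -45.   23.7] ty 160.04 z [ 1.8e-03 -3.0e-04 -1.0e+00] F [ 0.6 -0.3 -3.4] w 0.015277154377318906 59.4658362865448
tool axis 0 [-0.341 -0.94  -0.   ]
tool axis 1 [-0.94   0.341 -0.002]
```

View pics/d.png

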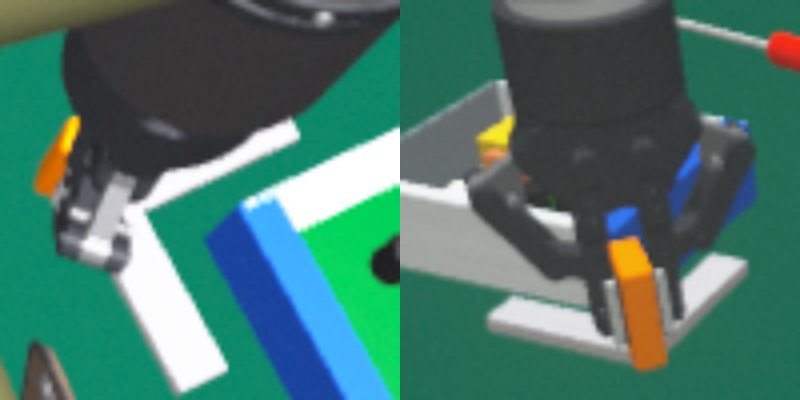

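```bash
cat > gap.py <<'E'
from h import *
import sys
def gaps(f,z,r0,r1,c0,c1):
    S=np.load(f);im=S["im"];c=optics.camera_model("top")
    hsv=cv2.cvtColor(im,cv2.COLOR_RGB2HSV);w=(hsv[...,1]<70)&(hsv[...,2]>140)
    A=[];B=[]
    for v in range(r0,r1):
        u=np.where(w[v,430:480])[0]
        if len(u):A.append(ray(c,(430+u[-1]+.5,v),z)[:2]*1000)
    for u in range(c0,c1):
        v=np.where(w[125:160,u])[0]; v=v[v<30]
        if len(v):
            k=v[0]
            while w[125+k+1,u]:k+=1
            B.append(ray(c,(u,125+k+.5),z)[:2]*1000)
    L=[]
    for nm,a in(("bluelleg",A),("sideleg",B)):
        l=cv2.fitLine(np.array(a,np.float32),cv2.DIST_HUBER,0,.01,.01).ravel();L.append(l);print(nm,l.round(3),np.degrees(np.arctan2(l[1],l[0])).round(2),len(a))
    (d1,p1),(d2,p2)=[(l[:2],l[2:]) for l in L]
    t=np.linalg.solve(np.c_[d1,-d2],p2-p1);ic=p1+t[0]*d1
    C=np.array([571.9,-98.5]);x=np.array([-.342,-.940]);y=np.array([.940,-.342])
    print("inner corner",ic,"to go: tool x",(C-ic)@x,"tool y",(C-ic)@-y)
gaps("top1.npz",.012,158,188,464,492)
E
python3 gap.py
```

```text
bluelleg [ 9.07000e-01  4.22000e-01  5.46936e+02 -8.76930e+01] 24.95 30
sideleg [ 4.19000e-01 -9.08000e-01  5.97540e+02 -1.10163e+02] -65.25 28
inner corner [580.07416 -72.27759] to go: tool x 27.444629321289067 tool y -1.284356689453105
```

```bash
python3 -m handwheel '[[[0,0,0,0.01,-0.0013,0.003,1],[0,0,0,0.008,0,0,1],[0,0,0,0.004,0,0,1],[0,0,0,0.002,0,0,1],[0,0,0,0,0,0,1],[0,0,0,0,0,0,1]]]' 60; python3 st.py
```

```text
clock: 6.5
tcp_pos: [0.5836, -0.0682, 0.0194]
orientation: [[-0.342, -0.94, 0.0], [-0.94, 0.342, -0.0], [0.0, -0.0, -1.0]]
ft_force: [0.2, 0.0, -2.7]
width: 0.0155
grip_force: 59.5
t 6.5 tcp [583.6 -68.2  19.4] ty 160.0 z [ 2.e-04 -1.e-04 -1.e+00] F [ 0.2  0.  -2.7] w 0.015467866887280735 59.54859495162964
tool axis 0 [-0.342 -0.94   0.   ]
tool axis 1 [-0.94   0.342 -0.   ]
```

```bash
python3 -m handwheel '[[[0,0,0,0.001,0,0.0005,1],[0,0,0,0.001,0,0,1],[0,0,0,0.001,0,0,1],[0,0,0,0,0,0,1],[0,0,0,0,0,0,1]]]' 60; python3 st.py
```

```text
clock: 7.0
tcp_pos: [0.5829, -0.071, 0.0192]
orientation: [[-0.342, -0.94, 0.001], [-0.94, 0.342, -0.0], [-0.0, -0.001, -1.0]]
ft_force: [1.3, 1.1, 0.2]
width: 0.0155
grip_force: 59.9
t 7.0 tcp [582.9 -71.   19.2] ty 160.01 z [ 8.e-04 -2.e-04 -1.e+00] F [1.3 1.1 0.2] w 0.015523392607168712 59.935784339904785
tool axis 0 [-0.342 -0.94  -0.   ]
tool axis 1 [-0.94   0.342 -0.001]
```

```bash
python3 -m handwheel '[[[0,0,0,0.001,0,0,1],[0,0,0,0,0,0,1],[0,0,0,0,0,0,1]]]' 60; python3 st.py
```

```text
clock: 7.3
tcp_pos: [0.5825, -0.072, 0.0193]
orientation: [[-0.342, -0.94, 0.001], [-0.94, 0.342, -0.0], [-0.0, -0.001, -1.0]]
ft_force: [0.3, 1.6, 2.8]
width: 0.0151
grip_force: 60.0
t 7.3 tcp [582.5 -72.   19.3] ty 160.01 z [ 9.e-04 -1.e-04 -1.e+00] F [0.3 1.6 2.8] w 0.015062219758754283 60.04059076309204
tool axis 0 [-0.342 -0.94  -0.   ]
tool axis 1 [-0.94   0.342 -0.001]
```

```bash
python3 -m handwheel '[[[0,0,0,0.001,0,-0.0003,1],[0,0,0,0.001,0,0,1],[0,0,0,0,0,0,1],[0,0,0,0,0,0,1]]]' 60; python3 st.py
```

```text
clock: 7.7
tcp_pos: [0.582, -0.0733, 0.0192]
orientation: [[-0.342, -0.94, 0.001], [-0.94, 0.342, 0.001], [-0.001, -0.001, -1.0]]
ft_force: [2.9, 4.4, 0.0]
width: 0.0153
grip_force: 60.1
t 7.7 tcp [582.  -73.3  19.2] ty 160.03 z [ 1.1e-03  6.0e-04 -1.0e+00] F [2.9 4.4 0. ] w 0.015283327360983005 60.117974281311035
tool axis 0 [-0.342 -0.94  -0.001]
tool axis 1 [-0.94   0.342 -0.001]
```

```bash
python3 -m handwheel '[[[0,0,0,0.001,0,0,1],[0,0,0,0,0,0,1],[0,0,0,0,0,0,1]]]' 60; python3 st.py
```

```text
clock: 8.0
tcp_pos: [0.582, -0.0734, 0.0193]
orientation: [[-0.341, -0.94, 0.002], [-0.94, 0.341, 0.002], [-0.002, -0.001, -1.0]]
ft_force: [3.2, 7.6, 0.7]
width: 0.0153
grip_force: 60.0
t 8.0 tcp [582.  -73.4  19.3] ty 160.05 z [ 0.002   0.0018 -1.    ] F [3.2 7.6 0.7] w 0.015269303334858713 60.0468635559082
tool axis 0 [-0.341 -0.94  -0.002]
tool axis 1 [-0.94   0.341 -0.001]
```

Both panels now react, at about 5.5 N on the blue and 6 N on the side. I'll press a little harder to seat it.

```bash
python3 -m handwheel '[[[0,0,0,0.001,0,0,1],[0,0,0,0.001,0,0,1],[0,0,0,0.001,0,0,1],[0,0,0,0,0,0,1],[0,0,0,0,0,0,1],[0,0,0,0,0,0,1]]]' 60; python3 st.py
python3 - <<'E'
from h import *
a,da,_=grab("top");b,db,_=grab("scene")
cv2.imwrite("pics/e.png",np.hstack([cv2.resize(a[100:200,420:520],(400,400)),cv2.resize(b[120:220,160:260],(400,400))])[...,::-1])
print(np.round(bot.read_state()["ft_torque"],3))
E
```

```text
clock: 8.6
tcp_pos: [0.5819, -0.0736, 0.0197]
orientation: [[-0.34, -0.94, 0.004], [-0.94, 0.34, 0.006], [-0.007, -0.002, -1.0]]
ft_force: [4.0, 17.7, 1.8]
width: 0.0155
grip_force: 60.2
t 8.6 tcp [581.9 -73.6  19.7] ty 160.1 z [ 0.0044  0.0056 -1.    ] F [ 4.  17.7  1.8] w 0.015482588673242259 60.20373523235321
tool axis 0 [-0.34  -0.94  -0.007]
tool axis 1 [-0.94   0.34  -0.002]
[ 5.889 -1.243 -0.044]
```

View pics/e.png

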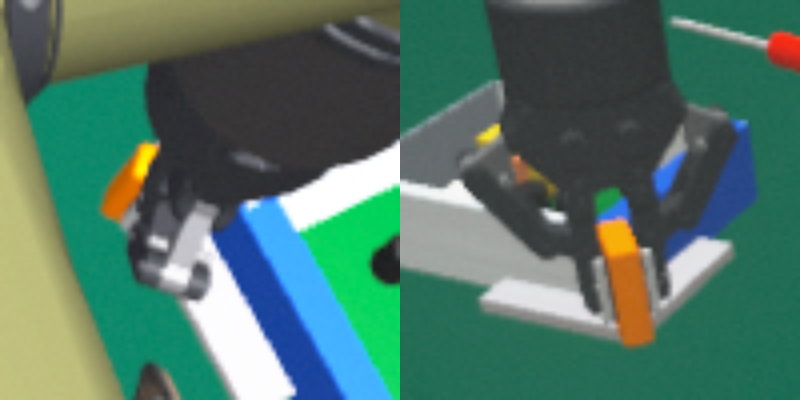

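Both legs look flush, with the blue leg's edge against the blue face and the L seated round the corner. The press is about 14 N on the blue and 11 N on the side. I'll relax most of it, open the fingers and rise.

```bash
python3 -m handwheel '[[[0,0,0,-0.001,0,0,1],[0,0,0,-0.001,0,0,1],[0,0,0,-0.001,0,0,1],[0,0,0,0,0,0,1],[0,0,0,0,0,0,1]]]' 20; python3 st.py
```

```text
clock: 9.2
tcp_pos: [0.582, -0.0734, 0.0193]
orientation: [[-0.341, -0.94, 0.002], [-0.94, 0.341, 0.002], [-0.002, -0.001, -1.0]]
ft_force: [3.1, 8.0, 0.6]
width: 0.0154
grip_force: 60.0
t 9.2 tcp [582.  -73.4  19.3] ty 160.05 z [ 0.0019  0.0018 -1.    ] F [3.1 8.  0.6] w 0.015396593808872611 60.01722693443298
tool axis 0 [-0.341 -0.94  -0.002]
tool axis 1 [-0.94   0.341 -0.001]
```

```bash
python3 -m handwheel '[[[0,0,0,0,0,0,0.4],[0,0,0,0,0,0,0.2],[0,0,0,0,0,0,0],[0,0,0,0,0,0,0],[0,0,0,0,0,0,0]]]' 20; python3 st.py
```

```text
clock: 9.7
tcp_pos: [0.581, -0.0751, 0.019]
orientation: [[-0.342, -0.94, -0.0], [-0.94, 0.342, -0.0], [0.0, 0.0, -1.0]]
ft_force: [0.0, -0.8, -0.8]
width: 0.0427
grip_force: 0.0
t 9.7 tcp [581.  -75.1  19. ] ty 159.98 z [-4.e-04 -4.e-04 -1.e+00] F [ 0.  -0.8 -0.8] w 0.04270237291805746 0.0
tool axis 0 [-0.342 -0.94   0.   ]
tool axis 1 [-0.94   0.342  0.   ]
```

```bash
python3 -m handwheel '[[[0,0,0,0,0,-0.01,0],[0,0,0,0,0,-0.02,0],[0,0,0,0,0,-0.04,0],[0,0,0,0,0,-0.04,0],[0,0,0,0,0,-0.04,0],[0,0,0,0,0,-0.03,0],[0,0,0,-0.04,0,0,0],[0,0,0,-0.04,0,0,0],[0,0,0,-0.04,0,0,0],[0,0,0,-0.04,0,0,0],[0,0,0,-0.04,0,0,0],[0,0,0,-0.04,0,0,0],[0,0,0,0,0,0,0],[0,0,0,0,0,0,0]]]' 20
python3 - <<'E'
from h import *
a,da,_=grab("top");b,db,_=grab("scene");np.savez("top1.npz",im=a,d=da)
cv2.imwrite("pics/f.png",np.hstack([cv2.resize(a[100:200,430:530],(400,400)),cv2.resize(b[130:230,160:260],(400,400))])[...,::-1])
E
```

```text
clock: 11.1
tcp_pos: [0.6632, 0.1516, 0.1991]
orientation: [[-0.341, -0.94, -0.0], [-0.94, 0.341, -0.001], [0.001, 0.0, -1.0]]
ft_force: [0.2, -1.3, 0.1]
width: 0.0426
grip_force: 0.0
```

View pics/f.png

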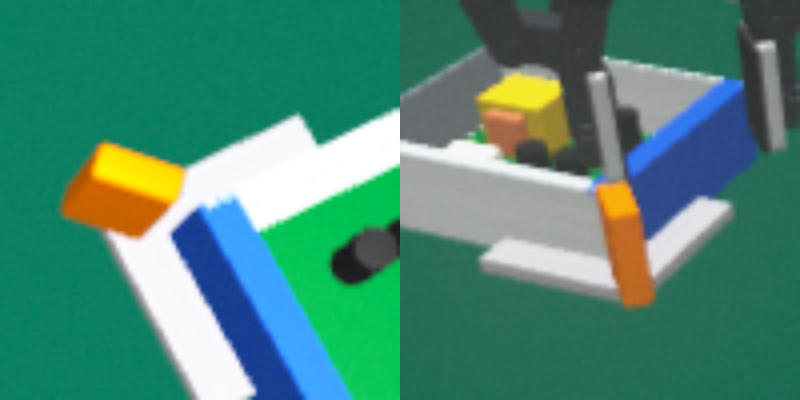

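Released, the square lies flat round the corner. No bench green shows along either panel: the blue leg in the top crop is at (240,390) and the side leg in the scene crop is at (500,255).

```bash
python3 -c "
from rig import bot
print(bot.hand_in())"
```

```text
the job is handed in; nothing more can be done
None
```

The orange-handled square was pressed against both panels at once (about 14 N on the blue, 11 N on the side), then released. It now lies flat round the corner with no gap visible in either camera, and the job was handed in at about 11 s.

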